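# Take up the play in a record-cleaning hub

## Robot

A 6-joint arm with a two-finger parallel gripper is mounted at the origin on the work surface. World frame = base frame: x ahead of the robot, y to its left, z up, the work surface at z = 0. Lengths are in m, angles in rad, forces in N, time in s.
With the tool pointing down it reaches from about 0.3 to 0.875 m from the base axis. Payload 6.4 kg.
Tool frame: the origin (TCP) lies at the very end of the fingers, on their centre line; the grasp point (between the pads) lies 19 mm behind it; z points along the fingers, y is the line along which they close (so a half turn about z gives the same grasp; the last joint's range is limited). The gripper opens to 85 mm and grips with 20 to 120 N. Pads are 22 mm wide; open, the fingers measure 114 mm over their backs; the gripper's body (76 mm by 85 mm) begins 54 mm behind the grasp point. The pads swing forward as they close: fully open they stand 13 mm farther back than shut.
Start: joints at [-1.335, 0.181, 1.607, -0, 1.354, -0.206], TCP at [0.246, -0.52, 0.231] pointing down, gripper open.
Joint ranges: [-2.99, 2.99], [-0.89, 2.07], [0.3, 2.58], [-1.14, 4.28], [0, 2.63], [-3.12, 3.12]. Speed limits (rad/s): [2.57, 2.57, 3.01, 3.14, 3.14, 3.14].

## Interface

Orientations are given as a unit quaternion [w, x, y, z].
In Python, from bench import get_obs, optics, workorder gives the robot as it stands.
- The arm moves only by the shell command python3 -m jog FILE, which reads ROWS from the file FILE. ROWS is one flat JSON list of numbers that holds 1 to 10 rows one after another, with no inner brackets; each row has 7 numbers: dx, dy, dz in m, then a rotation vector rx, ry, rz in rad, then the opening from 0.0 (shut) to 1.0 (fully open); each row is the pose to reach, as a shift and turn from the pose commanded when the command began, along the tool's axes at that moment; what a row does not reach only later rows make up. A row lasts 1/8 s, in which the tool goes at most 0.0625 m and 0.188 rad, less where a joint would pass 70% of its speed; a pose out of reach is approached as far as the arm can. The fingers move at their own pace and stop on an object; the grip force is fixed at half the most. Time passes only in rows, so rows that do not move let the fingers close. It prints the time, the measured TCP pose, the force, the opening and the grip force at its end. Input that does not fit is refused with a message, and nothing moves.
- get_obs(): the state, without advancing time (a new reading comes with each control period).
- optics.camera(name): name is "scene" or "top" or "wrist"; returns (picture, depth): 400x640x3 uint8, blue, green, red; 400x640 float32, m along the optical axis (not along the pixel's ray), 0 where there is no reading.
- optics.camera_params(name): a dict with "fovy" (degrees; the focal length in pixels is half the picture's height over the tangent of half this angle, whatever the lens; pixels are square), "cx", "cy" (the principal point, pixels), "dist" ([k1, k2, p1, p2, k3] as OpenCV has them; the pictures are not rectified), "view" (4x4, takes a point from world to camera coordinates). Camera axes: x right, y up, looking along -z (the intrinsics and any distortion apply to the point x, -y, -z); pixel columns grow to the right and rows downward; lengths in m; the calibration is good to about 2 mm. A picture is of the moment at which its call begins: read the wrist's pose just before it. camera_params takes no time and is no camera call; for the wrist camera it gives the pose at the moment of the call.
- workorder.hand_in(): hands the job in; it is judged then, once.
The state is a dict: "time_s": time; "q": joint angles; "dq": joint speeds; "joint_efforts": joint torques, N m; "eef_pos": TCP position; "eef_rot": TCP orientation; "wrist_force": force on the tool from outside, world axes, zero at the start; "torque": the same for the moment, N m; "opening": opening from 0.0 (shut) to 1.0 (fully open); "grasp_force": force on a finger pad.
Only numpy, scipy, OpenCV 4.12 (cv2) and the standard library are available. Lean on these libraries where they do the work, as an engineer would, in place of code of your own. Each camera call takes 0.05 s, during which the arm holds its last target. There are 200 camera calls.

## Task

Feel the worn record hub for play by pressing its left ear (the robot's left) gently down to the stop, then its right ear. Next push the cam lever anticlockwise, feeling its resistance, until the play has just gone and the collar is snug, without overtightening; then prove it by pressing the left and then the right ear again, gently, with the hub staying level. Do not touch the record and leave the other things where they are.

Things in the scene. Friction and masses are not known exactly. Their poses are not given: they have to be found in the camera images.
- stand: Cleaning stand, fixed to the table: pine base 150 x 130 x 30 mm with an upright axle through its middle. Origin on the table under the axle; x points away from the robot at yaw 0, y to the left, z up. All offsets below are in this frame. Its place and yaw (up to 0.35) vary.
- axle_top (a point): Centre of the top of the axle and of the cam lever's boss (32 mm wide), 119 mm above the table.
- hub (a joint): Rocking angle (rad) of the dark wooden hub (150 mm disc with record and ears) about the stand's x axis, pivot 55 mm above the table. 0 level, positive left ear down. Loose: tips with under 1 N on an ear, stays where left, meets buffers at 0.06 (ears 8 mm down) either way that give 1 mm per 6 N. Snug: yields less than 0.018 under 10 N on an ear.
- ear_left: Left ear: dark wooden block 34 x 34 mm, 24 mm high, on a bar of the hub, 130 mm from the axle on the stand's +y side. Origin at the centre of its top face, 71 mm above the table when level. Press it with closed fingertips at 3 to 10 N for half a second; over 25 N harms the bearing.
- ear_right: Right ear: the same as the left one, on the stand's -y side.
- record: Black seven-inch record, 175 mm wide, 2.5 mm thick, lying on the hub, top 67.5 mm above the table when level. Origin at the hub's pivot, 12.5 mm below the record's top. The fingers must not touch it.
- collar: Aluminium thrust collar, 88 mm wide, 16 mm high, round the axle over the record, with a cork ring below. Origin: centre of its underside, 85 mm above the table at lever 0. Sinks 8 mm per radian of lever; the cork, worn by an unknown amount, meets the record at a lever angle between 0.62 and 1.13, then bears 110 N per mm more. Snug is 10 to 75 N of bearing force, over 85 N overtight.
- lever (a joint): Angle (rad) of the cam lever about the axle, 0 to 1.6, growing anticlockwise from above. At 0 its arm points 0.6 rad clockwise of the stand's +x, at 0.6 along +x. Starts at 0 to 0.15; stays where left. Turns at a steady 0.5 N m (6 N at the post) plus, once the cork bears, 0.008 N m per N of bearing force.
- lever_post (a point): Centre of the top of the lever's upright pine post, 16 mm thick, 139 mm above the table, 85 mm from the axle, 24 mm proud of the steel arm (14 mm wide, top 115 mm up). Push it sideways with closed fingers (they rub on it). Once the cork bears, the push rises about 1 N per mm of travel: about 3 N above the free push is right, 7.5 N above is overtight.
- dust_brush: Bystander: walnut dust brush 150 x 34 x 30 mm, lying to the right of the stand. Origin under its centre.
- vial: Bystander: small blue glass vial, 26 mm wide, 60 mm high, standing near the left ear. Origin under its centre.
- fork_gauge: Bystander: steel fork gauge 140 x 30 x 6 mm, lying beyond the stand.
- single: Bystander: yellow seven-inch single, 175 mm wide, 4 mm thick, lying at the right.
- screwdriver: Bystander: screwdriver, 160 mm long, lying at the left.
- cleaner: Bystander: amber bottle, 60 mm wide, 130 mm high, standing at the left.
- puck: Bystander: pine record puck with a knob, 60 mm wide, 36 mm high, at the right.

How it is judged:
On the way, in this order (a step that is already met when the one before it is completed fails the run):
1. the left ear is pressed down to its stop (contact force between the fingers and ear_left above 1.5 N and value of joint hub above 0.045 rad), for 0.2 s.
2. the right ear is pressed down to its stop (contact force between the fingers and ear_right above 1.5 N and value of joint hub below -0.045 rad), for 0.2 s.
3. the collar bears on the record with 10 N or more (contact force between collar and record above 10 N), for 0.3 s.
4. the left ear is pressed with 2.5 N or more and the hub stays level within 0.018 rad (contact force between the fingers and ear_left above 2.5 N and value of joint hub between -0.018 and 0.018 rad), for 0.2 s.
5. the right ear is pressed with 2.5 N or more and the hub stays level within 0.018 rad (contact force between the fingers and ear_right above 2.5 N and value of joint hub between -0.018 and 0.018 rad), for 0.2 s.
At the end, for the whole second after the job is handed in: The collar bears on the record with 10 to 75 N, the hub is level within 0.018 rad, the lever is at rest where it was left, and every bystander is within 30 mm of its start and upright (contact force between collar and record between 10 and 75 N and value of joint hub between -0.018 and 0.018 rad and velocity of joint lever between -0.05 and 0.05 rad/s); the robot touches nothing.
It fails at once if the collar is overtightened (over 85 N on the record) (contact force between collar and record above 85 N).
It fails at once if an ear is pressed with more than 25 N (contact force between the fingers and ear_left above 25 N or contact force between the fingers and ear_right above 25 N).
It fails at once if the robot touches the record (contact force between any of the fingers, the arm and record above 0.5 N).
It fails at once if a bystander is moved more than 30 mm or tipped over (distance of any of dust_brush, vial, fork_gauge, single, screwdriver, cleaner, puck from where it was at the start of the episode above 0.03 m or angle between any of vial, cleaner's own z axis and vertical above 0.5 rad).
It also fails if it takes over 72 s, if anything falls off the work surface, if the arm or the gripper's body presses on something with over 40 N, if the wrist force passes 120 N, or if a joint passes its speed limit or range.

## Working session

There is one attempt and no reset: what is moved stays moved. The work goes in short steps, Python scripts to look and compute and a shell command to move; the robot and the scene stay as the last step left them, time stands still between calls to the robot, and variables do not carry over. Pictures are saved under pics/ and viewed, at most 10 in all, crops included, and the job is handed in when it is done.

```bash
ls; mkdir -p pics
cat > h.py <<'E'
import numpy as np, cv2
from bench import get_obs, optics, workorder
def cam(n):
    p=optics.camera_params(n); im,d=optics.camera(n); return im,d,p
def K(p):
    f=200/np.tan(np.radians(p["fovy"])/2); return np.array([[f,0,p["cx"]],[0,f,p["cy"]],[0,0,1]])
def ray(p,uv):
    u=cv2.undistortPoints(np.array(uv,float).reshape(-1,1,2),K(p),np.array(p["dist"],float)).reshape(-1,2)
    V=np.array(p["view"]); R=V[:3,:3]; o=-R.T@V[:3,3]
    d=np.c_[u[:,0],-u[:,1],-np.ones(len(u))]@R
    return o,d
def onz(p,uv,z):
    o,d=ray(p,uv); return o+d*((z-o[2])/d[:,2])[:,None]
def proj(p,X):
    V=np.array(p["view"]); X=np.atleast_2d(X)@V[:3,:3].T+V[:3,3]
    return cv2.projectPoints(X*[1,-1,-1],np.zeros(3),np.zeros(3),K(p),np.array(p["dist"],float))[0].reshape(-1,2)
E
python3 - <<'E'
from h import *
for n in("top","scene"):
    im,d,p=cam(n); cv2.imwrite(f"pics/{n}.png",im); np.save(f"pics/{n}_d.npy",d); import json
    V=np.array(p["view"]); print(n,p["fovy"],p["dist"],-V[:3,:3].T@V[:3,3]); np.save(f"pics/{n}_p.npy",p,allow_pickle=True)
print(get_obs())
E
```

```text
pics
top 47.699296308880285 [-0.09101845  0.          0.          0.          0.        ] [ 0.4001279  -0.03858763  1.59408227]
scene 45.55734052884227 [-0.03065918  0.          0.          0.          0.        ] [ 1.14435    -0.40323928  1.2635076 ]
{'time_s': 0.1, 'q': array([-1.33525025e+00,  1.81474603e-01,  1.60790973e+00, -5.89166891e-06,
        1.35379774e+00, -2.06299825e-01]), 'dq': array([ 5.68472798e-04, -8.25274540e-04, -1.19651669e-03,  2.37877842e-05,
        1.56943559e-03, -1.57826986e-03]), 'joint_efforts': array([ 2.35923808e-04, -4.45876980e+01, -3.52235878e+01, -3.44085147e-04,
        4.13228525e-03, -1.23991899e-06]), 'eef_pos': array([ 0.24577069, -0.51927833,  0.23046899]), 'eef_rot': array([-7.94582127e-04,  9.75695171e-01,  2.19130785e-01, -1.44966524e-05]), 'wrist_force': array([-0.267895  ,  0.35967551, -0.17132307]), 'torque': array([-0.02929071, -0.02206413, -0.00458721]), 'grasp_force': 0.0, 'opening': 1.004257546828911}
```

View pics/top.png

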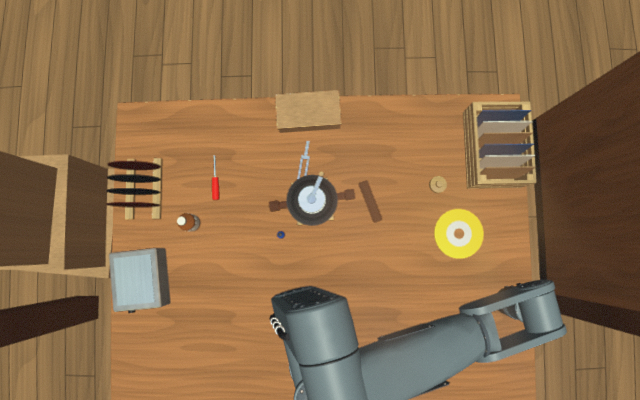

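View pics/scene.png

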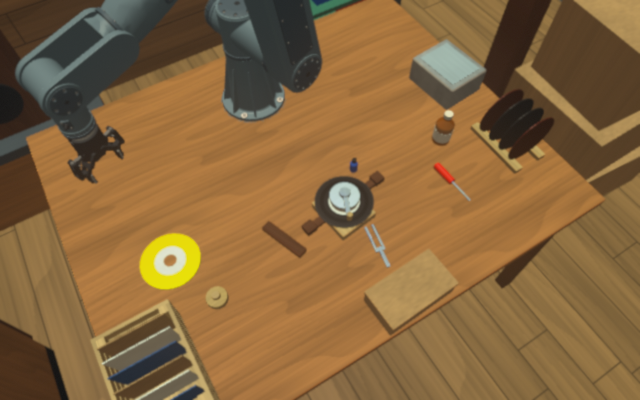

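Top view: left ear at about (276,206), right ear (346,195), axle (312,199), lever post (318,179), vial (281,235). The scene view shows the same layout with ears at (376,178) and (310,227). I'll refine these by colour next.

Run:
```python
from h import *
P={};M={}
for n,boxes in(("top",dict(L=(266,196,290,216),R=(335,185,358,205))),("scene",dict(L=(364,168,388,190),R=(298,216,322,238)))):
    im=cv2.imread(f"pics/{n}.png");p=np.load(f"pics/{n}_p.npy",allow_pickle=True).item();d=np.load(f"pics/{n}_d.npy")
    P[n]=p
    hsv=cv2.cvtColor(im,cv2.COLOR_BGR2HSV)
    for k,(a,b,c,e) in boxes.items():
        s=hsv[b:e,a:c]; m=((s[...,2]<115)&(s[...,1]>80)).astype(np.uint8)
        V=np.array(p["view"]);v,u=np.nonzero(m); v=v+b;u=u+a
        o,dr=ray(p,np.c_[u,v]); # depth: along axis; dr has cam z=-1
        X=o+dr*d[v,u][:,None]
        zt=X[:,2]; t=(zt>.052)&(zt<.085)
        r=np.hypot(*(X[:,:2]-0).T)
        print(n,k,len(u),t.sum(),u.mean(),v.mean(),"median",np.median(X[t],0),"top range",np.ptp(X[t],0))
        np.save(f"pics/{n}{k}.npy",X[t])
    crop=im[150:250,250:370] if n=="top" else im[140:260,280:400]
    cv2.imwrite(f"pics/{n}_c.png",cv2.resize(crop,None,fx=5,fy=5,interpolation=cv2.INTER_CUBIC))
    # high points: post/arm by depth
    H,W=d.shape;u,v=np.meshgrid(np.arange(W),np.arange(H));o,dr=ray(p,np.c_[u.ravel(),v.ravel()]);X=o+dr*d.ravel()[:,None]
    near=(np.abs(X[:,0]-.5)<.35)&(np.abs(X[:,1]-0)<.13)
    for lo,hi in((.128,.15),(.110,.125),(.092,.108),):
        s=X[near&(X[:,2]>lo)&(X[:,2]<hi)]; print(n,lo,len(s),s.mean(0) if len(s) else 0,np.c_[s.min(0),s.max(0)].round(3).tolist() if len(s) else 0)
```

```text
top L 142 140 277.2464788732394 205.2112676056338 median [0.54458803 0.13955221 0.07137669] top range [0.03151573 0.05666851 0.02826435]
top R 40 39 344.475 194.075 median [ 0.57878884 -0.0915394   0.06650095] top range [0.02947188 0.06050685 0.02060361]
top 0.128 19 [ 0.63779006 -0.01041037  0.13689156] [[0.631, 0.644], [-0.016, -0.003], [0.132, 0.143]]
top 0.11 149 [0.58318486 0.01397362 0.11643081] [[0.545, 0.634], [-0.015, 0.039], [0.11, 0.125]]
top 0.092 424 [0.55844942 0.02474769 0.10035637] [[0.519, 0.604], [-0.017, 0.067], [0.092, 0.108]]
scene L 184 183 374.1576086956522 180.4945652173913 median [0.5536359  0.13615523 0.06930185] top range [0.04198786 0.06057219 0.02453545]
scene R 208 188 311.77403846153845 225.72115384615384 median [ 0.58404031 -0.10398039  0.06300037] top range [0.03424308 0.06245959 0.01953551]
scene 0.128 31 [ 0.64477138 -0.0147127   0.13558581] [[0.637, 0.652], [-0.023, -0.006], [0.128, 0.142]]
scene 0.11 172 [0.58816637 0.01031388 0.11536194] [[0.552, 0.652], [-0.021, 0.035], [0.11, 0.125]]
scene 0.092 493 [0.56694951 0.0191574  0.09871286] [[0.523, 0.617], [-0.025, 0.064], [0.092, 0.108]]
```

View pics/top_c.png

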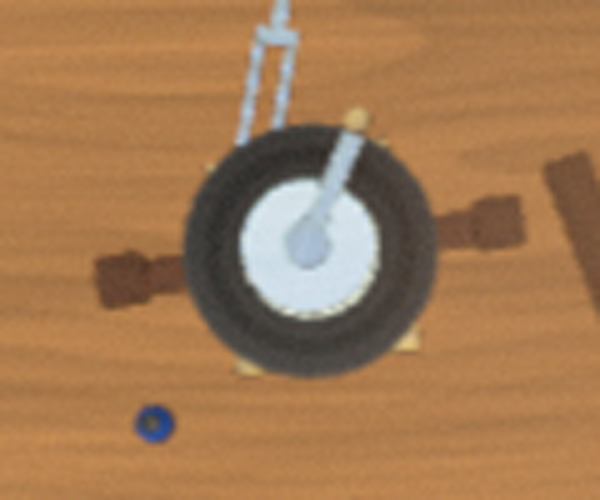

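View pics/scene_c.png

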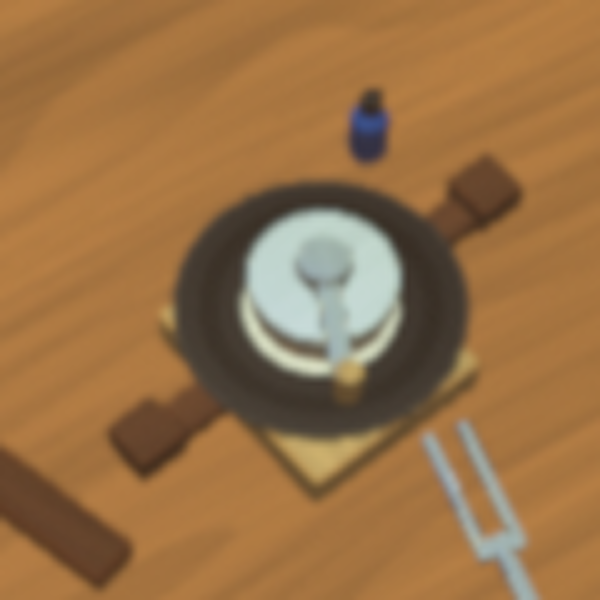

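The crops show the ears at (123,280)/(498,222) in the top crop and (487,185)/(148,432) in the scene crop, the boss at (307,243)/(325,255) and the post at (356,119)/(350,372). I'll cast these as rays.

Run:
```python
from h import *
C=dict(L=((123,281),(487,182),.071),R=((498,222),(148,430),.071),axle=((307,243),(325,252),.119),post=((356,118),(350,370),.139),vial=((156,423),(372,98),.06))
off=dict(top=(250,150),scene=(280,140))
res={}
for k,(a,b,z) in C.items():
    r=[];O=[]
    for n,c in(("top",a),("scene",b)):
        p=np.load(f"pics/{n}_p.npy",allow_pickle=True).item()
        uv=np.array(off[n])+(np.array(c)+.5)/5-.5
        r.append(onz(p,[uv],z)[0]); o,d=ray(p,[uv]); O.append((o,d[0]/np.linalg.norm(d[0])))
    A=sum(np.eye(3)-np.outer(d,d) for o,d in O);B=sum((np.eye(3)-np.outer(d,d))@o for o,d in O)
    t=np.linalg.solve(A,B);res[k]=(r[0]+r[1])/2
    print(k,r[0].round(4),r[1].round(4),"tri",t.round(4))
L,R,a,q=[res[k] for k in("L","R","axle","post")]
v=(L-R)[:2];yaw=np.arctan2(-v[0],v[1]);print("LR",np.hypot(*v),"yaw",yaw,"mid",(L+R)/2,a)
w=(q-a)[:2];print("post r",np.hypot(*w),"lever",np.arctan2(w[1],w[0])-yaw+.6)
```

```text
L [0.542  0.1493 0.071 ] [0.5465 0.1509 0.071 ] tri [0.5433 0.1514 0.0663]
R [ 0.5773 -0.1057  0.071 ] [ 0.586  -0.1089  0.071 ] tri [ 0.5792 -0.1059  0.0569]
axle [0.5603 0.022  0.119 ] [0.5622 0.0229 0.119 ] tri [0.5609 0.0228 0.1171]
post [ 0.6394 -0.0119  0.139 ] [ 0.6429 -0.0137  0.139 ] tri [ 0.6403 -0.0117  0.1333]
vial [0.4458 0.1288 0.06  ] [0.4522 0.1307 0.06  ] tri [0.4472 0.1316 0.053 ]
LR 0.26009401196150983 yaw 0.1445578170374623 mid [0.56294505 0.02140557 0.071     ] [0.56124569 0.02244365 0.119     ]
post r 0.0873145491498418 lever 0.04029728510580777
```

```bash
cat >> h.py <<'E'
from scipy.spatial.transform import Rotation as Ro
A=np.array([.562,.022]);YAW=.1446
def w(r,phi): # stand polar -> world xy
    return A+r*np.array([np.cos(phi+YAW),np.sin(phi+YAW)])
def rows(x,y,z,yaw,o=None):
    o=o or get_obs();q=o["eef_rot"];R=Ro.from_quat([q[1],q[2],q[3],q[0]])
    T=Ro.from_matrix([[np.cos(yaw),np.sin(yaw),0],[np.sin(yaw),-np.cos(yaw),0],[0,0,-1]])
    d=R.inv().apply(np.array([x,y,z])-o["eef_pos"]); rv=(R.inv()*T).as_rotvec()
    return np.r_[d,rv].round(4).tolist()
E
echo '[0.5563,-0.4814,0,0,0,0.297,0,0.5563,-0.4814,0,0,0,0.297,0,0.5563,-0.4814,0,0,0,0.297,0,0.5563,-0.4814,0,0,0,0.297,0,0.5563,-0.4814,0,0,0,0.297,0,0.5563,-0.4814,0,0,0,0.297,0,0.5563,-0.4814,0,0,0,0.297,0,0.5563,-0.4814,0,0,0,0.297,0,0.5563,-0.4814,0,0,0,0.297,0,0.5563,-0.4814,0,0,0,0.297,0]' > mv.in && python3 -m jog mv.in
python3 -c "
from h import *
print(rows(.543,.1536,.10,YAW),get_obs()['q'])"
```

```text
time_s: 1.35
eef_pos: [0.4986, 0.0541, 0.2312]
eef_rot: [0.0, 0.997, 0.072, 0.0]
wrist_force: [0.6, -1.1, -0.8]
opening: -0.0
grasp_force: 0.0
[0.0583, -0.0921, 0.1312, 0.0002, -0.0001, 0.0004] [-1.28908086e-01  1.45701819e-02  1.78811598e+00 -1.71886940e-04
  1.33873772e+00  1.29691230e+00]
```

```bash
echo '[0.0583,-0.0921,0,0,0,0,0,0.0583,-0.0921,0,0,0,0,0,0.0583,-0.0921,0.1312,0,0,0,0,0.0583,-0.0921,0.1312,0,0,0,0,0.0583,-0.0921,0.1312,0,0,0,0,0.0583,-0.0921,0.1312,0,0,0,0]' > mv.in && python3 -m jog mv.in
python3 - <<'E'
from h import *
im,d,p=cam("wrist"); cv2.imwrite("pics/w1.png",im)
print(rows(.543,.1536,.10,YAW),get_obs()['wrist_force'])
print(proj(p,[[.5432,.1506,.071],[.543,.1536,.1]]))
E
```

```text
time_s: 2.1
eef_pos: [0.5433, 0.1515, 0.1012]
eef_rot: [-0.0, 0.997, 0.072, 0.0]
wrist_force: [0.4, 0.2, 0.5]
opening: -0.003
grasp_force: 0.0
[-0.0012, -0.0023, 0.0026, 0.0003, -0.0036, -0.0001] [ 1.11841798 -0.59455117 -0.06916115]
[[321.16091913 234.076254  ]
 [315.19505336 256.59643736]]
```

View pics/w1.png

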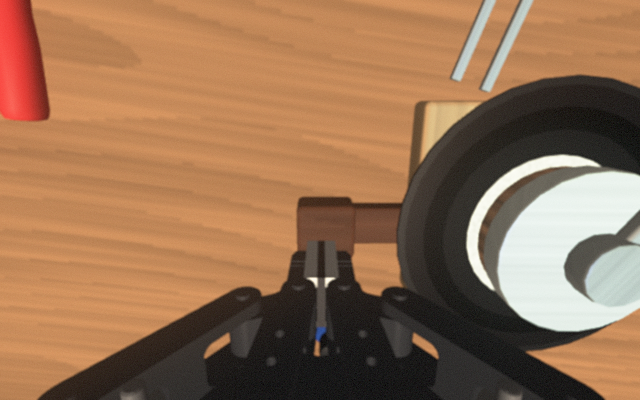

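The wrist view shows the left ear at about (326,225), directly ahead of the closed fingertips and within 5 px of the prediction at (321,234). I'll go down.

```bash
echo '[0,0,0.01,0,0,0,0,0,0,0.018,0,0,0,0,0,0,0.024,0,0,0,0,0,0,0.028,0,0,0,0,0,0,0.031,0,0,0,0,0,0,0.034,0,0,0,0]' > mv.in && python3 -m jog mv.in
```

```text
time_s: 2.9
eef_pos: [0.5427, 0.1516, 0.066]
eef_rot: [-0.0, 0.997, 0.072, 0.0]
wrist_force: [0.6, 1.1, 0.6]
opening: -0.002
grasp_force: 0.3
```

```bash
echo '[0,0,0.001,0,0,0,0,0,0,0.002,0,0,0,0,0,0,0.003,0,0,0,0,0,0,0.003,0,0,0,0]' > mv.in && python3 -m jog mv.in
```

```text
time_s: 3.4
eef_pos: [0.5427, 0.1515, 0.0634]
eef_rot: [0.0, 0.997, 0.072, 0.0]
wrist_force: [-0.5, 0.4, 3.6]
opening: -0.002
grasp_force: 1.6
```

```bash
echo '[0,0,0.0005,0,0,0,0,0,0,0.001,0,0,0,0,0,0,0.001,0,0,0,0,0,0,0.001,0,0,0,0,0,0,0.001,0,0,0,0]' > mv.in && python3 -m jog mv.in
python3 - <<'E'
from h import *
im,d,p=cam("wrist")
for _ in range(3): print(get_obs()['wrist_force'],get_obs()['eef_pos']); optics.camera("wrist")
E
```

```text
time_s: 4.03
eef_pos: [0.5428, 0.1515, 0.0632]
eef_rot: [0.0, 0.997, 0.072, 0.0]
wrist_force: [-4.5, -0.3, 11.1]
opening: -0.003
grasp_force: 5.2
[-3.93733465 -0.48982767 10.20327308] [0.54281716 0.15154301 0.06320011]
[-4.62795179 -0.61974809 10.61874375] [0.54281402 0.15153724 0.06321244]
[-4.85113066 -0.01280442  9.08757815] [0.54282873 0.15152526 0.06320128]
```

The left ear is at its stop under about 10 N. Next is the right ear, moving over at a safe height.

```bash
python3 -c "
from h import *
print(rows(*w(.130,-np.pi/2),.10,YAW))"
```

```text
[0.0003, 0.2609, -0.0368, 0.0002, -0.0002, 0.0004]
```

```bash
echo '[0,0,-0.03,0,0,0,0,0,0,-0.08,0,0,0,0,0,0.02,-0.128,0,0,0,0,0,0.08,-0.128,0,0,0,0,0,0.14,-0.128,0,0,0,0,0,0.2,-0.128,0,0,0,0,0,0.261,-0.128,0,0,0,0,0,0.261,-0.09,0,0,0,0,0,0.261,-0.04,0,0,0,0,0,0.261,-0.035,0,0,0,0]' > mv.in && python3 -m jog mv.in
python3 - <<'E'
from h import *
print(rows(*w(.130,-np.pi/2),.085,YAW),get_obs()['wrist_force'])
im,d,p=cam("wrist"); cv2.imwrite("pics/w2.png",im)
print(proj(p,[[.5807,-.1067,.079]]))
E
```

```text
time_s: 5.48
eef_pos: [0.5771, -0.1058, 0.093]
eef_rot: [-0.002, 0.997, 0.072, -0.004]
wrist_force: [-0.9, -0.2, 0.6]
opening: 0.001
grasp_force: 0.0
[0.0036, 0.0014, 0.008, -0.0042, 0.0073, -0.0003] [-0.93410183 -0.20525252  0.60969784]
[[322.34826618 239.45709878]]
```

View pics/w2.png

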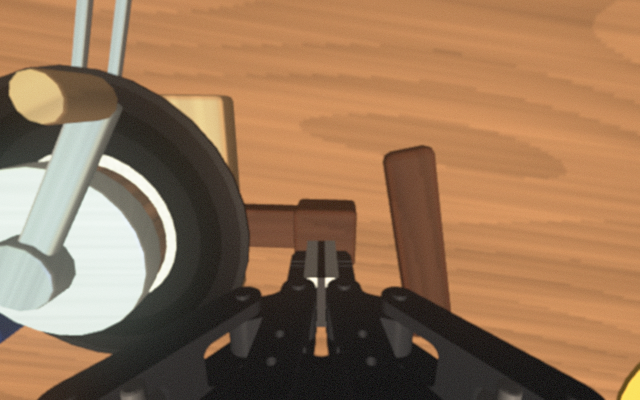

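The right ear is at about (325,225), straight ahead of the fingertips, and the brush at x>385 is clear. Going down gently.

```bash
echo '[0.001,0,0,0,0,0,0,0.001,0,0.006,0,0,0,0,0.001,0,0.012,0,0,0,0,0.001,0,0.018,0,0,0,0,0.001,0,0.023,0,0,0,0,0.001,0,0.027,0,0,0,0,0.001,0,0.03,0,0,0,0,0.001,0,0.03,0,0,0,0]' > mv.in && python3 -m jog mv.in
```

```text
time_s: 6.52
eef_pos: [0.581, -0.1064, 0.0667]
eef_rot: [-0.0, 0.997, 0.072, -0.0]
wrist_force: [2.0, -0.2, 0.4]
opening: 0.001
grasp_force: 0.0
```

```bash
echo '[0,0,0.001,0,0,0,0,0,0,0.002,0,0,0,0,0,0,0.003,0,0,0,0,0,0,0.0038,0,0,0,0,0,0,0.0038,0,0,0,0,0,0,0.0038,0,0,0,0]' > mv.in && python3 -m jog mv.in
```

```text
time_s: 7.28
eef_pos: [0.5814, -0.1067, 0.0636]
eef_rot: [0.0, 0.997, 0.072, 0.0]
wrist_force: [-1.7, 0.4, 4.2]
opening: 0.001
grasp_force: 2.1
```

```bash
echo '[0,0,0.0004,0,0,0,0,0,0,0.0006,0,0,0,0,0,0,0.0006,0,0,0,0,0,0,0.0006,0,0,0,0,0,0,0.0006,0,0,0,0]' > mv.in && python3 -m jog mv.in
python3 - <<'E'
from h import *
for _ in range(3): optics.camera("wrist"); print(get_obs()['wrist_force'],get_obs()['eef_pos'])
# lever: post positions and approach
th=.045; phi=th-.6
for dt in(-.42,-.3): print(rows(*w(.085,phi+dt),.18,YAW+phi))
E
```

```text
time_s: 7.9
eef_pos: [0.5814, -0.1066, 0.0634]
eef_rot: [0.0, 0.997, 0.072, 0.0]
wrist_force: [-3.9, 0.1, 9.1]
opening: 0.0
grasp_force: 4.2
[-3.72217266  0.59969659  8.59543827] [ 0.58145423 -0.10665272  0.06346674]
[-4.2724696   0.26239846  8.74302159] [ 0.58145889 -0.10668571  0.06349562]
[-2.13689984  0.77718843  8.73157974] [ 0.58144864 -0.10665268  0.06349596]
[0.047, -0.0597, -0.1165, 0.0002, -0.0003, 0.5553]
[0.0551, -0.0659, -0.1165, 0.0002, -0.0003, 0.5553]
```

Right stop is confirmed at about 9 N. Now to the lever post's clockwise side.

```bash
echo '[0,0,-0.05,0,0,0,0,0,0,-0.11,0,0,0.1,0,0.02,-0.02,-0.117,0,0,0.28,0,0.047,-0.058,-0.117,0,0,0.45,0,0.047,-0.058,-0.117,0,0,0.555,0,0.047,-0.058,-0.09,0,0,0.555,0,0.047,-0.058,-0.06,0,0,0.555,0,0.047,-0.058,-0.06,0,0,0.555,0,0.047,-0.058,-0.06,0,0,0.555,0]' > mv.in && python3 -m jog mv.in
python3 - <<'E'
from h import *
phi=-.555
im,d,p=cam("wrist"); cv2.imwrite("pics/w3.png",im)
o=get_obs();print(o['wrist_force'],o['q']);r=o['eef_pos'][:2]-A;print(np.hypot(*r),np.arctan2(r[1],r[0])-YAW)
for dt in(-.36,-.3,-.27,-.24,-.21): print(dt,rows(*w(.085,phi+dt),.122,YAW+phi))
print(proj(p,np.r_[w(.085,phi),.139][None]))
E
```

```text
time_s: 9.18
eef_pos: [0.6199, -0.0425, 0.1235]
eef_rot: [-0.0, 0.979, -0.204, 0.0]
wrist_force: [0.3, 0.1, 0.5]
opening: 0.001
grasp_force: 0.0
[ 0.36105712 -0.03080259  0.35428875] [-2.59303653e-01  3.91059653e-01  1.57153407e+00  5.69058524e-05
  1.17679567e+00  1.72176584e+00]
0.0871409552291145 -0.9810728051761888
-0.36 [0.0002, -0.0061, 0.0021, -0.0004, -0.0022, 0.0001]
-0.3 [0.0018, -0.0109, 0.0021, -0.0004, -0.0022, 0.0001]
-0.27 [0.0026, -0.0133, 0.0021, -0.0004, -0.0022, 0.0001]
-0.24 [0.0032, -0.0158, 0.0021, -0.0004, -0.0022, 0.0001]
-0.21 [0.0038, -0.0183, 0.0022, -0.0004, -0.0022, 0.0001]
[[238.71922977 262.22230723]]
```

View pics/w3.png

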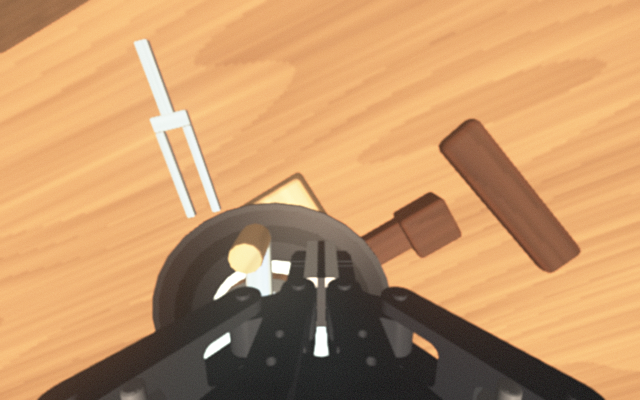

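Post top is at (243,258) against a predicted (239,262), and the closed fingers are on its clockwise side with a clear gap. I'll push along an arc, turning the tool with the lever.

```bash
cat >> h.py <<'E'
def arc(al,o=None,z=None):
    o=o or get_obs();r=o["eef_pos"][:2]-A;q=o["eef_rot"];yaw=2*np.arctan2(q[2],q[1])
    c,s=np.cos(al),np.sin(al);n=A+np.array([c*r[0]-s*r[1],s*r[0]+c*r[1]])
    return rows(*n,z or o["eef_pos"][2],yaw+al,o)
def st():
    F=[];
    for _ in range(4): o=get_obs();F.append(np.r_[o["wrist_force"]]);optics.camera("wrist")
    F=np.mean(F,0);r=o["eef_pos"][:2]-A;f=np.arctan2(r[1],r[0]);R=np.hypot(*r)
    print("t",o["time_s"],"r",R.round(4),"f",(f-YAW).round(4),"yaw",(2*np.arctan2(o["eef_rot"][2],o["eef_rot"][1])-YAW).round(3),"z",o["eef_pos"][2].round(4),"resist",(F@[np.sin(f),-np.cos(f),0]).round(2),"rad",(F@[np.cos(f),np.sin(f),0]).round(2),"Fz",F[2].round(2))
E
python3 - <<'E'
from h import *
st();o=get_obs()
for a in(.01,.02,.05,.1,.15,.2,.25,.3,.35,.4,.45,.5): print(a,arc(a,o))
E
```

```text
t 9.375 r 0.0871 f -0.9815 yaw -0.555 z 0.1242 resist -0.1 rad 0.56 Fz 0.1
0.01 [0.0004, -0.0008, 0.0, -0.0003, -0.002, -0.01]
0.02 [0.0007, -0.0016, 0.0, -0.0003, -0.002, -0.02]
0.05 [0.0017, -0.004, 0.0, -0.0003, -0.002, -0.05]
0.1 [0.0032, -0.0081, 0.0, -0.0002, -0.002, -0.1]
0.15 [0.0045, -0.0122, 0.0, -0.0002, -0.002, -0.15]
0.2 [0.0056, -0.0164, 0.0, -0.0001, -0.002, -0.2]
0.25 [0.0065, -0.0207, 0.0, -0.0001, -0.002, -0.25]
0.3 [0.0071, -0.025, 0.0, -0.0, -0.002, -0.3]
0.35 [0.0076, -0.0293, 0.0, 0.0, -0.002, -0.35]
0.4 [0.0078, -0.0336, 0.0, 0.0001, -0.002, -0.4]
0.45 [0.0078, -0.038, 0.0, 0.0001, -0.002, -0.45]
0.5 [0.0076, -0.0423, 0.0, 0.0002, -0.002, -0.5]
```

```bash
echo '[0.0017,-0.004,0.001,0,0,-0.05,0,0.0032,-0.0081,0.0015,0,0,-0.1,0,0.0045,-0.0122,0.0015,0,0,-0.15,0,0.0056,-0.0164,0.0015,0,0,-0.2,0,0.0065,-0.0207,0.0015,0,0,-0.25,0,0.0071,-0.025,0.0015,0,0,-0.3,0,0.0076,-0.0293,0.0015,0,0,-0.35,0,0.0078,-0.0336,0.0015,0,0,-0.4,0,0.0078,-0.038,0.0015,0,0,-0.45,0,0.0076,-0.0423,0.0015,0,0,-0.5,0]' > mv.in && python3 -m jog mv.in
python3 - <<'E'
from h import *
st()
E
```

```text
time_s: 10.68
eef_pos: [0.643, -0.0081, 0.1218]
eef_rot: [0.001, 0.999, 0.046, -0.0]
wrist_force: [-2.6, -5.1, 0.9]
opening: 0.001
grasp_force: 2.5
t 10.825 r 0.0864 f -0.4954 yaw -0.055 z 0.1217 resist 4.96 rad -1.44 Fz 0.99
```

```bash
echo '[0.0017,-0.004,0,0,0,-0.05,0,0.0032,-0.0081,0,0,0,-0.1,0,0.0045,-0.0122,0,0,0,-0.15,0,0.0052,-0.0147,0,0,0,-0.18,0,0.0056,-0.0164,0,0,0,-0.2,0]' > mv.in && python3 -m jog mv.in
python3 - <<'E'
from h import *
st()
E
echo '[0.0004,-0.0008,0,0,0,-0.01,0,0.0007,-0.0016,0,0,0,-0.02,0,0.001,-0.0024,0,0,0,-0.03,0,0.0014,-0.0032,0,0,0,-0.04,0]' > mv.in && python3 -m jog mv.in
python3 - <<'E'
from h import *
st()
im,d,p=cam("top"); cv2.imwrite("pics/top2.png",im)
E
```

```text
time_s: 11.5
eef_pos: [0.6473, 0.0089, 0.1217]
eef_rot: [0.001, 0.99, 0.144, -0.0]
wrist_force: [-3.0, -5.3, 1.6]
opening: -0.0
grasp_force: 2.5
t 11.65 r 0.0863 f -0.2942 yaw 0.145 z 0.1217 resist 5.56 rad -1.64 Fz 1.55
time_s: 12.2
eef_pos: [0.6478, 0.0122, 0.1217]
eef_rot: [0.001, 0.986, 0.164, -0.0]
wrist_force: [-2.7, -5.7, 1.0]
opening: -0.003
grasp_force: 2.4
t 12.35 r 0.0864 f -0.2563 yaw 0.184 z 0.1217 resist 5.99 rad -1.93 Fz 1.26
```

```bash
echo '[0.0004,-0.0008,0,0,0,-0.01,0,0.0007,-0.0016,0,0,0,-0.02,0,0.001,-0.0024,0,0,0,-0.03,0]' > mv.in && python3 -m jog mv.in >/dev/null
python3 -c "
from h import *
st()"
echo '[0.0004,-0.0008,0,0,0,-0.01,0,0.0007,-0.0016,0,0,0,-0.02,0,0.001,-0.0024,0,0,0,-0.03,0]' > mv.in && python3 -m jog mv.in >/dev/null
python3 -c "
from h import *
st()"
```

```text
t 12.975 r 0.0863 f -0.227 yaw 0.214 z 0.1217 resist 5.72 rad -1.56 Fz 0.93
t 13.55 r 0.0863 f -0.1971 yaw 0.244 z 0.1217 resist 5.63 rad -1.74 Fz 0.9
```

```bash
echo '[0.0004,-0.0008,0,0,0,-0.01,0,0.0007,-0.0016,0,0,0,-0.02,0,0.001,-0.0024,0,0,0,-0.03,0]' > mv.in && python3 -m jog mv.in >/dev/null
python3 -c "
from h import *
st()"
```

```text
t 14.125 r 0.0862 f -0.1669 yaw 0.274 z 0.1218 resist 6.09 rad -1.73 Fz 0.63
```

```bash
echo '[0.0004,-0.0008,0,0,0,-0.01,0,0.0007,-0.0016,0,0,0,-0.02,0,0.001,-0.0024,0,0,0,-0.03,0]' > mv.in && python3 -m jog mv.in >/dev/null
python3 -c "
from h import *
st()"
echo '[0.0004,-0.0008,0,0,0,-0.01,0,0.0007,-0.0016,0,0,0,-0.02,0]' > mv.in && python3 -m jog mv.in >/dev/null
python3 -c "
from h import *
st()"
```

```text
t 14.7 r 0.0862 f -0.1374 yaw 0.304 z 0.1217 resist 6.13 rad -1.68 Fz 0.86
t 15.15 r 0.0862 f -0.1175 yaw 0.324 z 0.1217 resist 6.48 rad -1.84 Fz 0.8
```

```bash
echo '[0.0004,-0.0008,0,0,0,-0.01,0,0.0007,-0.0016,0,0,0,-0.02,0]' > mv.in && python3 -m jog mv.in >/dev/null
python3 -c "
from h import *
st()"
```

```text
t 15.6 r 0.0861 f -0.0982 yaw 0.344 z 0.1217 resist 6.39 rad -1.76 Fz 0.81
```

```bash
echo '[0.0004,-0.0008,0,0,0,-0.01,0,0.0007,-0.0016,0,0,0,-0.02,0,0.001,-0.0024,0,0,0,-0.03,0]' > mv.in && python3 -m jog mv.in >/dev/null
python3 -c "
from h import *
st()"
echo '[0.0004,-0.0008,0,0,0,-0.01,0,0.0007,-0.0016,0,0,0,-0.02,0]' > mv.in && python3 -m jog mv.in >/dev/null
python3 -c "
from h import *
st()"
```

```text
t 16.175 r 0.0861 f -0.0701 yaw 0.374 z 0.1217 resist 7.22 rad -1.79 Fz 0.76
t 16.625 r 0.0861 f -0.0519 yaw 0.394 z 0.1218 resist 7.92 rad -1.87 Fz 0.66
```

```bash
echo '[0.0002,-0.0004,0,0,0,-0.005,0,0.0004,-0.0008,0,0,0,-0.01,0,0.0004,-0.0008,0,0,0,-0.01,0]' > mv.in && python3 -m jog mv.in >/dev/null
python3 -c "
from h import *
st();st()"
```

```text
t 17.2 r 0.0862 f -0.0429 yaw 0.404 z 0.1218 resist 7.76 rad -2.24 Fz 0.33
t 17.4 r 0.0861 f -0.0431 yaw 0.404 z 0.1218 resist 7.2 rad -2.04 Fz 0.36
```

```bash
echo '[0.0004,-0.0008,0,0,0,-0.01,0,0.0007,-0.0016,0,0,0,-0.02,0]' > mv.in && python3 -m jog mv.in >/dev/null
python3 -c "
from h import *
st();st()"
```

```text
t 17.85 r 0.0861 f -0.024 yaw 0.424 z 0.1218 resist 8.15 rad -2.04 Fz 0.87
t 18.05 r 0.0861 f -0.024 yaw 0.424 z 0.1218 resist 7.78 rad -1.52 Fz 0.36
```

```bash
echo '[-0.0017,0.004,0,0,0,0.05,0,-0.0017,0.004,0,0,0,0.05,0,-0.0017,0.004,0,0,0,0.05,0]' > mv.in && python3 -m jog mv.in >/dev/null
python3 -c "
from h import *
st();st();im,d,p=cam('wrist');cv2.imwrite('pics/w4.png',im)
im,d,p=cam('top');cv2.imwrite('pics/top3.png',im);im,d,p=cam('scene');cv2.imwrite('pics/sc3.png',im)"
echo '[0.001,-0.0024,0,0,0,-0.03,0,0.0017,-0.004,0,0,0,-0.05,0,0.002,-0.0048,0,0,0,-0.06,0,0.0024,-0.0056,0,0,0,-0.07,0]' > mv.in && python3 -m jog mv.in >/dev/null
python3 -c "
from h import *
st();st()"
```

```text
t 18.625 r 0.0863 f -0.0456 yaw 0.376 z 0.1212 resist -0.25 rad 0.31 Fz 0.18
t 18.825 r 0.0862 f -0.0477 yaw 0.375 z 0.1212 resist -0.31 rad 0.15 Fz -0.08
t 19.675 r 0.0865 f -0.0045 yaw 0.446 z 0.1213 resist 8.31 rad 0.31 Fz -1.0
t 19.875 r 0.0865 f -0.0046 yaw 0.446 z 0.1213 resist 7.68 rad -0.06 Fz -1.34
```

View pics/w4.png

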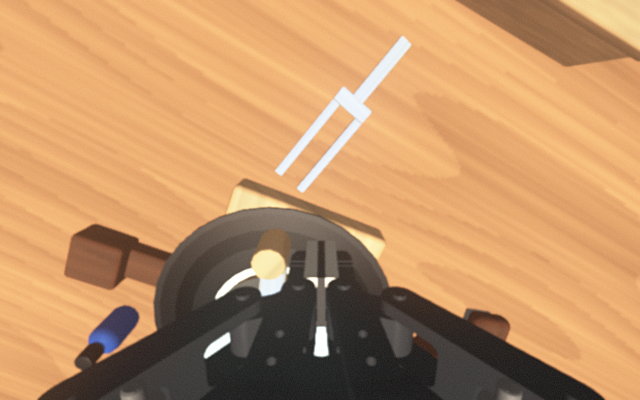

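```bash
cat >> h.py <<'E'
def lev(p,uv):
    X=onz(p,[uv],.139)[0]; r=X[:2]-A; print("post",X.round(4),"r",np.hypot(*r).round(4),"lever",(np.arctan2(r[1],r[0])-YAW+.6).round(3))
E
python3 - <<'E'
from h import *
p=optics.camera_params("wrist");o=get_obs();print(o['eef_pos'],o['wrist_force'])
im,d,p=cam('wrist');cv2.imwrite('pics/w5.png',im)
def find(im):
    hsv=cv2.cvtColor(im,cv2.COLOR_BGR2HSV)[225:300,225:310]
    m=cv2.inRange(hsv,(12,60,205),(30,190,255)); n,l,s,c=cv2.connectedComponentsWithStats(m)
    k=1+s[1:,4].argmax(); print(s[k],c[k]+[225,225]); return c[k]+[225,225]
c=find(im);lev(p,c)
# w3: old pose for calibration
c3=find(cv2.imread('pics/w3.png'));find(cv2.imread('pics/w4.png'))
E
```

```text
[0.64769442 0.03408045 0.12130875] [ 2.35504691 -8.41239454 -0.59966207]
[ 31  25  34  29 778] [272.79820051 264.10025707]
post [0.6412 0.0543 0.139 ] r 0.0855 lever 0.843
[  3  18  35  31 786] [244.70992366 257.8740458 ]
[ 26  25  35  29 783] [267.80842912 263.97445722]
```

The post is at (273,264), which puts the lever at 0.843 with radius 85.5 mm (85 expected). I'll average the force for longer and take smaller steps.

```bash
cat >> h.py <<'E'
def tq(n=12):
    T=[]
    for _ in range(n):
        o=get_obs();F=o["wrist_force"];r=o["eef_pos"][:2]-A;f=np.arctan2(r[1],r[0])
        T.append(F@[np.sin(f+.15),-np.cos(f+.15),0]);optics.camera("top")
    print("f",(f-YAW).round(4),"lever~",(f-YAW+.8475).round(4),"push",np.mean(T).round(2),"+-",(np.std(T)/n**.5).round(2), "first/last",np.mean(T[:n//2]).round(2),np.mean(T[n//2:]).round(2))
E
python3 -c "
from h import *
tq()"
echo '[0.0004,-0.0008,0,0,0,-0.01,0]' > mv.in && python3 -m jog mv.in >/dev/null
python3 -c "
from h import *
tq()"
```

```text
f -0.0046 lever~ 0.8429 push 7.61 +- 0.08 first/last 7.53 7.69
f 0.0041 lever~ 0.8516 push 8.11 +- 0.2 first/last 8.24 7.98
```

```bash
echo '[0.0004,-0.0008,0,0,0,-0.01,0]' > mv.in && python3 -m jog mv.in >/dev/null
python3 -c "
from h import *
tq()"
```

```text
f 0.0133 lever~ 0.8608 push 8.57 +- 0.14 first/last 8.8 8.34
```

Push is now about 3 N above the free level, so I'm backing off to check with the ears.

```bash
echo '[-0.0017,0.004,0,0,0,0.05,0,-0.004,0.009,0,0,0,0.1,0,-0.008,0.02,0,0,0,0.1,0,-0.008,0.02,-0.03,0,0,0.1,0,-0.008,0.02,-0.068,0,0,0.1,0,-0.008,0.02,-0.068,0,0,0.1,0]' > mv.in && python3 -m jog mv.in
python3 -c "
from h import *
print(rows(*w(.131,np.pi/2),.19,YAW),get_obs()['wrist_force'])
im,d,p=cam('wrist');cv2.imwrite('pics/w6.png',im)
h=cv2.cvtColor(im,cv2.COLOR_BGR2HSV);m=cv2.inRange(h,(12,60,205),(30,190,255))
n,l,s,c=cv2.connectedComponentsWithStats(m)
for k in range(1,n):
    if s[k,4]>100: print(s[k],c[k]); lev(p,c[k])"
```

```text
time_s: 22.78
eef_pos: [0.6544, 0.0163, 0.1935]
eef_rot: [0.002, 0.967, 0.253, 0.003]
wrist_force: [0.9, 0.3, -1.0]
opening: 0.003
grasp_force: 0.0
[-0.0308, -0.1725, 0.0025, 0.0035, -0.0066, 0.3666] [ 0.91222508  0.27106864 -1.0421499 ]
[     0      0    640    400 183497] [322.76085168 161.65227224]
post [0.689  0.0333 0.139 ] r 0.1275 lever 0.544
[246 199  23  21 379] [256.82849604 209.37994723]
post [0.6403 0.0556 0.139 ] r 0.0852 lever 0.861
[315 333  12  22 202] [321.        345.0049505]
post [ 0.5673 -0.0337  0.139 ] r 0.056 lever -1.02
[205 336  25  22 190] [216.63684211 345.28947368]
post [0.5293 0.0345 0.139 ] r 0.035 lever 3.231
```

```bash
echo '[-0.008,-0.05,0,0,0,0.1,0,-0.018,-0.105,0,0,0,0.25,0,-0.0308,-0.1725,0,0,0,0.3666,0,-0.0308,-0.1725,0.03,0,0,0.3666,0,-0.0308,-0.1725,0.07,0,0,0.3666,0,-0.0308,-0.1725,0.1,0,0,0.3666,0,-0.0308,-0.1725,0.105,0,0,0.3666,0,-0.0308,-0.1725,0.105,0,0,0.3666,0,-0.0308,-0.1725,0.105,0,0,0.3666,0]' > mv.in && python3 -m jog mv.in
python3 -c "
from h import *
print(rows(*w(.131,np.pi/2),.08,YAW),get_obs()['wrist_force'])"
```

```text
time_s: 23.95
eef_pos: [0.5418, 0.1526, 0.0856]
eef_rot: [0.0, 0.997, 0.072, 0.001]
wrist_force: [0.1, -0.5, -0.1]
opening: -0.002
grasp_force: 0.0
[0.0011, 0.0011, 0.0056, 0.0002, -0.0023, -0.0013] [ 0.10719612 -0.47357233 -0.06791552]
```

```bash
echo '[0,0,0.004,0,0,0,0,0,0,0.007,0,0,0,0,0,0,0.01,0,0,0,0,0,0,0.012,0,0,0,0,0,0,0.013,0,0,0,0]' > mv.in && python3 -m jog mv.in; echo '[0,0,0.0007,0,0,0,0,0,0,0.0014,0,0,0,0,0,0,0.0014,0,0,0,0]' > mv.in && python3 -m jog mv.in
```

```text
time_s: 24.58
eef_pos: [0.5406, 0.1526, 0.071]
eef_rot: [-0.0, 0.997, 0.072, -0.0]
wrist_force: [-1.5, 0.5, 2.3]
opening: -0.006
grasp_force: 0.5
time_s: 24.95
eef_pos: [0.5406, 0.1527, 0.0699]
eef_rot: [-0.0, 0.997, 0.072, -0.0]
wrist_force: [-2.0, 1.1, 2.9]
opening: 0.0
grasp_force: 1.4
```

```bash
echo '[0,0,0.0005,0,0,0,0,0,0,0.0005,0,0,0,0]' > mv.in && python3 -m jog mv.in;python3 -c "
from h import *
o=[]
for i in range(6): a=get_obs();o.append(np.r_[a['wrist_force'],a['eef_pos'][2]]);optics.camera('scene')
print(np.mean(o,0))"
```

```text
time_s: 25.2
eef_pos: [0.5406, 0.1527, 0.0694]
eef_rot: [-0.0, 0.997, 0.072, -0.0]
wrist_force: [-3.1, 1.0, 4.5]
opening: 0.0
grasp_force: 2.1
[-3.09094762  1.12521018  4.06814277  0.06936166]
```

```bash
cat >> h.py <<'E'
def tilt(name,d,p):
    v,u=np.mgrid[0:400,0:640];o,dr=ray(p,np.c_[u.ravel(),v.ravel()]);X=o+dr*d.ravel()[:,None]
    r=X[:,:2]-A;R=np.hypot(*r.T);c,s=np.cos(YAW),np.sin(YAW)
    sx=r[:,0]*c+r[:,1]*s;sy=-r[:,0]*s+r[:,1]*c;z=X[:,2]
    m=(R>.052)&(R<.083)&(abs(z-.0675)<.009)
    for _ in range(3):
        B=np.c_[np.ones(m.sum()),sx[m],sy[m]];k=np.linalg.lstsq(B,z[m],rcond=None)[0]
        e=z-k[0]-k[1]*sx-k[2]*sy;m=(R>.052)&(R<.083)&(abs(e)<.004)
    print(name,m.sum(),"z0",k[0].round(4),"hub",(-k[2]).round(4),"x tilt",k[1].round(4),"rms",e[m].std().round(4),"+-",(e[m].std()/m.sum()**.5/.045).round(4))
E
python3 - <<'E'
from h import *
p0=np.load("pics/scene_p.npy",allow_pickle=True).item()
tilt("scene start",np.load("pics/scene_d.npy"),p0)
tilt("top start",np.load("pics/top_d.npy"),np.load("pics/top_p.npy",allow_pickle=True).item())
for n in("scene","top","scene"): im,d,p=cam(n);tilt(n,d,p)
o=get_obs();print(o['wrist_force'],o['eef_pos'][2],o['time_s'])
E
```

```text
scene start 1096 z0 0.0658 hub -0.0286 x tilt 0.0011 rms 0.002 +- 0.0014
top start 835 z0 0.0674 hub -0.0298 x tilt 0.0029 rms 0.0021 +- 0.0016
scene 1065 z0 0.0659 hub 0.013 x tilt 0.0028 rms 0.0019 +- 0.0013
top 816 z0 0.0675 hub 0.013 x tilt -0.0036 rms 0.0021 +- 0.0016
scene 1058 z0 0.0661 hub 0.0131 x tilt 0.0015 rms 0.0019 +- 0.0013
[-3.51980269  3.39273766  3.63268126] 0.06928125973735705 25.65
```

Depth planes put the hub at +0.013 under about 4 N, against −0.029 at the start. I'll lift off and check where it rests.

```bash
echo '[0,0,-0.015,0,0,0,0,0,0,-0.05,0,0,0,0,0,0,-0.05,0,0,0,0]' > mv.in && python3 -m jog mv.in
python3 - <<'E'
from h import *
for n in("scene","top","scene","top"): im,d,p=cam(n);tilt(n,d,p)
print(get_obs()['wrist_force'])
E
```

```text
time_s: 26.02
eef_pos: [0.5438, 0.1525, 0.1232]
eef_rot: [0.0, 0.997, 0.072, 0.004]
wrist_force: [-0.7, -0.8, -0.2]
opening: 0.006
grasp_force: 0.0
scene 1078 z0 0.0657 hub -0.0002 x tilt 0.0024 rms 0.0019 +- 0.0013
top 825 z0 0.0673 hub -0.0028 x tilt 0.0016 rms 0.0021 +- 0.0016
scene 1052 z0 0.0658 hub 0.0004 x tilt 0.0029 rms 0.0019 +- 0.0013
top 839 z0 0.0675 hub -0.0044 x tilt 0.0042 rms 0.0021 +- 0.0016
[0.08636292 0.72372077 0.69253467]
```

```bash
python3 -c "
from h import *
print(rows(*w(.0865,-.12),.19,YAW+.33));print(rows(*w(.0865,-.12),.1215,YAW+.33))"
```

```text
[0.0887, 0.1424, -0.0714, -0.0001, 0.001, -0.3315]
[0.0888, 0.1424, -0.0029, -0.0001, 0.001, -0.3315]
```

```bash
echo '[0,0,-0.05,0,0,0,0,0.01,0.03,-0.0714,0,0,-0.1,0,0.04,0.08,-0.0714,0,0,-0.25,0,0.075,0.125,-0.0714,0,0,-0.33,0,0.0887,0.1424,-0.0714,0,0,-0.33,0,0.0887,0.1424,-0.04,0,0,-0.33,0,0.0887,0.1424,-0.0025,0,0,-0.33,0,0.0887,0.1424,-0.0025,0,0,-0.33,0,0.0887,0.1424,-0.0025,0,0,-0.33,0]' > mv.in && python3 -m jog mv.in
python3 -c "
from h import *
st();tq(4)
im,d,p=cam('wrist');h=cv2.cvtColor(im,cv2.COLOR_BGR2HSV);m=cv2.inRange(h,(12,60,205),(30,190,255))
n,l,s,c=cv2.connectedComponentsWithStats(m[200:300,200:310])
k=1+s[1:,4].argmax();print(s[k]);lev(p,c[k]+[200,200])"
```

```text
time_s: 27.35
eef_pos: [0.6493, 0.0243, 0.1225]
eef_rot: [0.0, 0.972, 0.234, 0.0]
wrist_force: [-0.2, -0.9, 1.4]
opening: 0.0
grasp_force: 0.0
t 27.5 r 0.0881 f -0.1192 yaw 0.329 z 0.1238 resist -0.12 rad 0.23 Fz 0.72
f -0.1182 lever~ 0.7293 push -0.4 +- 0.19 first/last -0.48 -0.32
[  0   0  92  24 908]
post [0.6608 0.072  0.139 ] r 0.1108 lever 0.923
```

```bash
echo '[0.0017,-0.004,0.0015,0,0,-0.05,0,0.0032,-0.0081,0.0015,0,0,-0.1,0,0.0043,-0.0114,0.0015,0,0,-0.14,0,0.0045,-0.0122,0.0015,0,0,-0.15,0,0.0047,-0.0131,0.0015,0,0,-0.16,0]' > mv.in && python3 -m jog mv.in >/dev/null
python3 -c "
from h import *
st();tq(6)"
echo '[0.0004,-0.0008,0,0,0,-0.01,0]' > mv.in && python3 -m jog mv.in >/dev/null
python3 -c "
from h import *
tq(8)"
```

```text
t 28.575 r 0.087 f 0.0155 yaw 0.488 z 0.1205 resist 7.54 rad 1.33 Fz -1.77
f 0.0152 lever~ 0.8627 push 7.45 +- 0.16 first/last 7.23 7.67
f 0.0223 lever~ 0.8698 push 8.84 +- 0.18 first/last 9.1 8.58
```

```bash
echo '[0.0004,-0.0008,0,0,0,-0.01,0]' > mv.in && python3 -m jog mv.in >/dev/null
python3 -c "
from h import *
tq(8)"
```

```text
f 0.0313 lever~ 0.8788 push 9.05 +- 0.23 first/last 9.46 8.64
```

```bash
echo '[-0.0017,0.004,0,0,0,0.05,0,-0.004,0.009,0,0,0,0.1,0,-0.008,0.02,0,0,0,0.1,0,-0.008,0.02,-0.03,0,0,0.1,0,-0.008,0.02,-0.068,0,0,0.1,0,-0.008,0.02,-0.068,0,0,0.1,0]' > mv.in && python3 -m jog mv.in >/dev/null
python3 -c "
from h import *
print(rows(*w(.131,np.pi/2),.19,YAW),rows(*w(.131,np.pi/2),.084,YAW),get_obs()['wrist_force'],get_obs()['eef_pos'])
im,d,p=cam('wrist')
h=cv2.cvtColor(im,cv2.COLOR_BGR2HSV);m=cv2.inRange(h,(12,60,205),(30,190,255))
n,l,s,c=cv2.connectedComponentsWithStats(m)
for k in range(1,n):
    if 300<s[k,4]<600: print(s[k],c[k]); lev(p,c[k])"
```

```text
[-0.0251, -0.1724, 0.0017, 0.0037, -0.0067, 0.4096] [-0.0257, -0.1729, 0.1077, 0.0037, -0.0067, 0.4096] [ 0.44495945 -0.25380986 -0.48623116] [0.65517418 0.01826814 0.19267209]
[246 199  23  21 379] [256.8469657  209.44591029]
post [0.6397 0.0569 0.139 ] r 0.0852 lever 0.877
```

```bash
echo '[-0.008,-0.05,0,0,0,0.13,0,-0.016,-0.11,0,0,0,0.3,0,-0.0251,-0.1724,0,0,0,0.41,0,-0.0251,-0.1724,0.03,0,0,0.41,0,-0.0251,-0.1724,0.07,0,0,0.41,0,-0.0251,-0.1724,0.1,0,0,0.41,0,-0.0251,-0.1724,0.108,0,0,0.41,0,-0.0251,-0.1724,0.108,0,0,0.41,0]' > mv.in && python3 -m jog mv.in 
echo '[0,0,0.004,0,0,0,0,0,0,0.006,0,0,0,0,0,0,0.008,0,0,0,0,0,0,0.009,0,0,0,0,0,0,0.009,0,0,0,0]' > mv.in && python3 -m jog mv.in
```

```text
time_s: 31.78
eef_pos: [0.5402, 0.1524, 0.0797]
eef_rot: [0.0, 0.997, 0.072, -0.001]
wrist_force: [-0.9, -0.5, 0.4]
opening: -0.001
grasp_force: 0.0
time_s: 32.4
eef_pos: [0.5406, 0.1526, 0.0713]
eef_rot: [-0.0, 0.997, 0.072, -0.0]
wrist_force: [-0.6, -0.4, -0.1]
opening: -0.002
grasp_force: 0.0
```

```bash
echo '[0,0,0.0007,0,0,0,0,0,0,0.0014,0,0,0,0,0,0,0.0014,0,0,0,0,0,0,0.0014,0,0,0,0]' > mv.in && python3 -m jog mv.in
python3 - <<'E'
from h import *
for n in("scene","top","scene","top"): im,d,p=cam(n);tilt(n,d,p);o=get_obs();print(o['wrist_force'],o['eef_pos'][2])
E
```

```text
time_s: 32.9
eef_pos: [0.5407, 0.1527, 0.0701]
eef_rot: [-0.0, 0.997, 0.072, 0.0]
wrist_force: [-0.1, 0.6, 2.6]
opening: -0.001
grasp_force: 1.4
scene 1066 z0 0.0659 hub 0.0063 x tilt 0.0038 rms 0.0019 +- 0.0013
[-0.73952854  0.62257241  2.31032487] 0.07008824419632281
top 806 z0 0.0674 hub 0.0037 x tilt 0.0008 rms 0.002 +- 0.0016
[-0.60758214 -0.08596012  3.13963938] 0.07003087317439113
scene 1057 z0 0.0658 hub 0.0067 x tilt 0.0016 rms 0.0019 +- 0.0013
[-1.12990218  1.16750312  2.73601326] 0.07001356966905303
top 824 z0 0.0673 hub 0.0093 x tilt -0.0006 rms 0.0021 +- 0.0016
[-0.46656545  0.94776544  2.44567365] 0.07001749279013969
```

```bash
echo '[0,0,0.0005,0,0,0,0,0,0,0.001,0,0,0,0,0,0,0.001,0,0,0,0,0,0,0.001,0,0,0,0]' > mv.in && python3 -m jog mv.in
python3 - <<'E'
from h import *
for n in("scene","top","scene","top"): im,d,p=cam(n);tilt(n,d,p);o=get_obs();print(o['wrist_force'],o['eef_pos'][2])
E
```

```text
time_s: 33.6
eef_pos: [0.5407, 0.1527, 0.069]
eef_rot: [-0.0, 0.997, 0.072, 0.0]
wrist_force: [-1.9, 1.8, 5.0]
opening: 0.001
grasp_force: 2.6
scene 1058 z0 0.0659 hub 0.0142 x tilt 0.0005 rms 0.0019 +- 0.0013
[-1.41274023  2.76178816  5.72797074] 0.06903519139523723
top 830 z0 0.0674 hub 0.0132 x tilt 0.0006 rms 0.0021 +- 0.0016
[-1.83747688  2.23060401  5.29948204] 0.06906646919201877
scene 1064 z0 0.0658 hub 0.0161 x tilt 0.0021 rms 0.002 +- 0.0013
[-1.35193097  1.33030817  4.893451  ] 0.06901959810635995
top 812 z0 0.0674 hub 0.0146 x tilt -0.0045 rms 0.0021 +- 0.0016
[-1.11435275  1.66860018  3.51290488] 0.06904640672502169
```

The left ear holds level: about 5 N gives 0.0145. Now the right ear.

```bash
echo '[0,0,-0.03,0,0,0,0,0,0,-0.08,0,0,0,0,0.003,0.02,-0.12,0,0,0,0,0.003,0.08,-0.12,0,0,0,0,0.003,0.14,-0.12,0,0,0,0,0.003,0.2,-0.12,0,0,0,0,0.003,0.261,-0.12,0,0,0,0,0.003,0.261,-0.07,0,0,0,0,0.003,0.261,-0.02,0,0,0,0,0.003,0.261,-0.012,0,0,0,0]' > mv.in && python3 -m jog mv.in
echo '[0,0,0,0,0,0,0,0,0,0.004,0,0,0,0,0,0,0.007,0,0,0,0,0,0,0.009,0,0,0,0,0,0,0.01,0,0,0,0,0,0,0.01,0,0,0,0]' > mv.in && python3 -m jog mv.in
```

```text
time_s: 35.05
eef_pos: [0.5772, -0.1045, 0.0764]
eef_rot: [-0.002, 0.997, 0.071, -0.004]
wrist_force: [-0.0, 0.8, -0.2]
opening: -0.003
grasp_force: 0.0
time_s: 35.8
eef_pos: [0.5808, -0.1053, 0.0709]
eef_rot: [-0.0, 0.997, 0.072, -0.0]
wrist_force: [0.4, 0.3, 0.6]
opening: -0.0
grasp_force: 0.0
```

```bash
echo '[0,0,0.0007,0,0,0,0,0,0,0.0014,0,0,0,0,0,0,0.002,0,0,0,0,0,0,0.002,0,0,0,0,0,0,0.002,0,0,0,0]' > mv.in && python3 -m jog mv.in
python3 - <<'E'
from h import *
for n in("scene","top","scene","top"): im,d,p=cam(n);tilt(n,d,p);o=get_obs();print(o['wrist_force'],o['eef_pos'][2])
E
```

```text
time_s: 36.42
eef_pos: [0.5809, -0.1055, 0.0691]
eef_rot: [0.0, 0.997, 0.072, 0.0]
wrist_force: [-0.9, -1.0, 4.5]
opening: 0.001
grasp_force: 2.1
scene 892 z0 0.0659 hub -0.013 x tilt -0.0019 rms 0.002 +- 0.0015
[-1.83324358  0.00843378  4.28651791] 0.06909153027881573
top 547 z0 0.0672 hub -0.0187 x tilt 0.0028 rms 0.0021 +- 0.002
[-1.53173303 -0.53443519  4.72829563] 0.06907029047002733
scene 876 z0 0.066 hub -0.0165 x tilt 0.0027 rms 0.0019 +- 0.0015
[-1.94795646 -1.54858626  5.07322119] 0.06904697327876438
top 588 z0 0.0674 hub -0.0155 x tilt 0.0007 rms 0.0022 +- 0.002
[-1.89132683 -0.27712035  4.94903851] 0.06905662917617593
```

The right ear tilts −0.0155 at about 4.7 N. That is softer than the snug figure (0.018 at 10 N), so I'll take up a little more on the lever and repeat the proof.

```bash
python3 -c "
from h import *
print(rows(*w(.0865,-.14),.19,YAW+.31));print(rows(*w(.0865,-.14),.1225,YAW+.31))"
```

```text
[0.0851, -0.1169, -0.121, 0.0003, -0.0002, -0.3114]
[0.0851, -0.1169, -0.0535, 0.0003, -0.0002, -0.3114]
```

```bash
echo '[0,0,-0.04,0,0,0,0,0,0,-0.1,0,0,-0.05,0,0.03,-0.03,-0.122,0,0,-0.15,0,0.06,-0.08,-0.122,0,0,-0.28,0,0.0851,-0.1169,-0.122,0,0,-0.311,0,0.0851,-0.1169,-0.09,0,0,-0.311,0,0.0851,-0.1169,-0.056,0,0,-0.311,0,0.0851,-0.1169,-0.056,0,0,-0.311,0,0.0851,-0.1169,-0.056,0,0,-0.311,0]' > mv.in && python3 -m jog mv.in
python3 -c "
from h import *
for n in('scene','top'): im,d,p=cam(n);tilt(n,d,p)
st()"
```

```text
time_s: 37.75
eef_pos: [0.6489, 0.0224, 0.1258]
eef_rot: [0.0, 0.974, 0.225, 0.0]
wrist_force: [0.6, -0.0, 0.3]
opening: 0.001
grasp_force: 0.0
scene 767 z0 0.0659 hub -0.0029 x tilt 0.0027 rms 0.0019 +- 0.0016
top 466 z0 0.0672 hub -0.0014 x tilt -0.005 rms 0.0022 +- 0.0023Traceback (most recent call last):
  File "<string>", line 4, in <module>
    st()
    ~~^^
  File "h.py", line 32, in st
    for _ in range(4): o=get_obs();F.append(np.r_[o["wrist_force"]]);optics.camera("wrist")
                                                                     ~~~~~~~~~~~~~^^^^^^^^^
ValueError: 200 camera calls are used up
```

Cameras are used up, so I'm working from force and position only.

```bash
cat >> h.py <<'E'
def t1():
    o=get_obs();F=o["wrist_force"];r=o["eef_pos"][:2]-A;f=np.arctan2(r[1],r[0])
    print("t",o["time_s"],"f",(f-YAW).round(4),"r",np.hypot(*r).round(4),"z",o["eef_pos"][2].round(4),"push",(F@[np.sin(f+.15),-np.cos(f+.15),0]).round(2))
E
python3 -c "
from h import *
t1()"
echo '[0.0017,-0.004,0.002,0,0,-0.05,0,0.0032,-0.0081,0.0035,0,0,-0.1,0,0.0045,-0.0122,0.0035,0,0,-0.15,0,0.005,-0.0139,0.0035,0,0,-0.17,0,0.0054,-0.0156,0.0035,0,0,-0.19,0,0.0054,-0.0156,0.0035,0,0,-0.19,0]' > mv.in && python3 -m jog mv.in >/dev/null
python3 -c "
from h import *
t1()"
echo '[0.0004,-0.0008,0,0,0,-0.01,0,0.0004,-0.0008,0,0,0,-0.01,0]' > mv.in && python3 -m jog mv.in >/dev/null
python3 -c "
from h import *
t1()"
```

```text
t 38.0 f -0.1411 r 0.0872 z 0.1264 push -0.04
t 38.75 f 0.0297 r 0.0867 z 0.1222 push 7.17
t 39.0 f 0.0322 r 0.0869 z 0.1222 push 8.61
```

```bash
for i in 1; do echo '[0.0004,-0.0008,0,0,0,-0.01,0,0.0004,-0.0008,0,0,0,-0.01,0]' > mv.in && python3 -m jog mv.in >/dev/null; python3 -c "
from h import *
t1()"; done
echo '[0,0,0,0,0,0,0]' > mv.in && python3 -m jog mv.in >/dev/null; python3 -c "
from h import *
t1()"
echo '[0,0,0,0,0,0,0]' > mv.in && python3 -m jog mv.in >/dev/null; python3 -c "
from h import *
t1()"
```

```text
t 39.25 f 0.0399 r 0.0869 z 0.1222 push 8.57
t 39.375 f 0.0395 r 0.0869 z 0.1222 push 9.66
t 39.5 f 0.0395 r 0.0869 z 0.1223 push 9.32
```

```bash
echo '[0.0004,-0.0008,0,0,0,-0.01,0,0.0004,-0.0008,0,0,0,-0.01,0]' > mv.in && python3 -m jog mv.in >/dev/null; python3 -c "
from h import *
t1()"
echo '[0,0,0,0,0,0,0]' > mv.in && python3 -m jog mv.in >/dev/null; python3 -c "
from h import *
t1()"
echo '[0,0,0,0,0,0,0]' > mv.in && python3 -m jog mv.in >/dev/null; python3 -c "
from h import *
t1()"
```

```text
t 39.75 f 0.0483 r 0.0869 z 0.1223 push 9.32
t 39.875 f 0.0482 r 0.0869 z 0.1222 push 10.81
t 40.0 f 0.0485 r 0.0869 z 0.1222 push 9.72
```

```bash
echo '[-0.0017,0.004,0,0,0,0.05,0,-0.004,0.009,0,0,0,0.1,0,-0.008,0.02,0,0,0,0.1,0,-0.008,0.02,-0.03,0,0,0.1,0,-0.008,0.02,-0.068,0,0,0.1,0,-0.008,0.02,-0.068,0,0,0.1,0]' > mv.in && python3 -m jog mv.in >/dev/null
python3 -c "
from h import *
print(rows(*w(.131,np.pi/2),.19,YAW),rows(*w(.131,np.pi/2),.084,YAW),get_obs()['wrist_force'],get_obs()['eef_pos'])"
```

```text
[-0.0222, -0.1711, 0.0029, 0.0037, -0.0068, 0.4303] [-0.0228, -0.1716, 0.1089, 0.0037, -0.0068, 0.4303] [-0.47342836  0.18288877  0.16409895] [0.65477212 0.02012425 0.19389074]
```

```bash
echo '[-0.008,-0.05,0,0,0,0.14,0,-0.016,-0.11,0,0,0,0.3,0,-0.0225,-0.1711,0,0,0,0.43,0,-0.0225,-0.1711,0.03,0,0,0.43,0,-0.0225,-0.1711,0.07,0,0,0.43,0,-0.0225,-0.1711,0.1,0,0,0.43,0,-0.0225,-0.1711,0.108,0,0,0.43,0,-0.0225,-0.1711,0.108,0,0,0.43,0,-0.0225,-0.1711,0.108,0,0,0.43,0]' > mv.in && python3 -m jog mv.in 
echo '[0,0,0.004,0,0,0,0,0,0,0.006,0,0,0,0,0,0,0.0075,0,0,0,0,0,0,0.009,0,0,0,0,0,0,0.009,0,0,0,0]' > mv.in && python3 -m jog mv.in
```

```text
time_s: 41.88
eef_pos: [0.5415, 0.1524, 0.0828]
eef_rot: [-0.0, 0.997, 0.072, 0.001]
wrist_force: [0.2, -0.2, 0.2]
opening: 0.0
grasp_force: 0.0
time_s: 42.5
eef_pos: [0.5402, 0.1524, 0.0722]
eef_rot: [0.0, 0.997, 0.072, -0.0]
wrist_force: [-0.2, -0.3, -0.8]
opening: -0.001
grasp_force: 0.0
```

```bash
echo '[0,0,0.0007,0,0,0,0,0,0,0.0014,0,0,0,0,0,0,0.0022,0,0,0,0,0,0,0.0022,0,0,0,0,0,0,0.0022,0,0,0,0]' > mv.in && python3 -m jog mv.in;echo '[0,0,0.0005,0,0,0,0,0,0,0.0005,0,0,0,0]' > mv.in && python3 -m jog mv.in
```

```text
time_s: 43.12
eef_pos: [0.5403, 0.1525, 0.0703]
eef_rot: [-0.0, 0.997, 0.072, 0.0]
wrist_force: [-0.9, 1.4, 1.5]
opening: -0.001
grasp_force: 1.1
time_s: 43.38
eef_pos: [0.5403, 0.1525, 0.0698]
eef_rot: [-0.0, 0.997, 0.072, 0.0]
wrist_force: [-1.2, 1.5, 2.7]
opening: 0.001
grasp_force: 1.6
```

```bash
echo '[0,0,0.0004,0,0,0,0,0,0,0.0004,0,0,0,0]' > mv.in && python3 -m jog mv.in;echo '[0,0,0.0002,0,0,0,0,0,0,0.0002,0,0,0,0,0,0,0.0002,0,0,0,0]' > mv.in && python3 -m jog mv.in
```

```text
time_s: 43.62
eef_pos: [0.5404, 0.1525, 0.0694]
eef_rot: [-0.0, 0.997, 0.072, 0.0]
wrist_force: [-1.0, 2.2, 4.7]
opening: -0.0
grasp_force: 2.2
time_s: 44.0
eef_pos: [0.5403, 0.1525, 0.0692]
eef_rot: [-0.0, 0.997, 0.072, 0.0]
wrist_force: [-1.7, 2.6, 5.8]
opening: -0.004
grasp_force: 2.5
```

```bash
echo '[0,0,-0.03,0,0,0,0,0,0,-0.08,0,0,0,0,0.003,0.02,-0.12,0,0,0,0,0.003,0.08,-0.12,0,0,0,0,0.003,0.14,-0.12,0,0,0,0,0.003,0.2,-0.12,0,0,0,0,0.003,0.261,-0.12,0,0,0,0,0.003,0.261,-0.07,0,0,0,0,0.003,0.261,-0.02,0,0,0,0,0.003,0.261,-0.012,0,0,0,0]' > mv.in && python3 -m jog mv.in
echo '[0,0,0,0,0,0,0,0,0,0.004,0,0,0,0,0,0,0.007,0,0,0,0,0,0,0.009,0,0,0,0,0,0,0.01,0,0,0,0,0,0,0.01,0,0,0,0]' > mv.in && python3 -m jog mv.in
echo '[0,0,0.0005,0,0,0,0,0,0,0.001,0,0,0,0,0,0,0.001,0,0,0,0]' > mv.in && python3 -m jog mv.in
```

```text
time_s: 45.25
eef_pos: [0.5772, -0.1048, 0.0766]
eef_rot: [-0.002, 0.997, 0.072, -0.004]
wrist_force: [0.4, -0.5, 0.6]
opening: 0.0
grasp_force: 0.0
time_s: 46.0
eef_pos: [0.5808, -0.1054, 0.0711]
eef_rot: [-0.0, 0.997, 0.072, 0.0]
wrist_force: [0.5, 0.1, -0.3]
opening: 0.001
grasp_force: 0.0
time_s: 46.38
eef_pos: [0.5808, -0.1055, 0.0702]
eef_rot: [0.0, 0.997, 0.072, 0.0]
wrist_force: [0.4, -0.7, 0.9]
opening: -0.005
grasp_force: 0.6
```

```bash
echo '[0,0,0.0005,0,0,0,0,0,0,0.0007,0,0,0,0,0,0,0.0007,0,0,0,0]' > mv.in && python3 -m jog mv.in;echo '[0,0,0.0003,0,0,0,0,0,0,0.0003,0,0,0,0,0,0,0.0003,0,0,0,0]' > mv.in && python3 -m jog mv.in
```

```text
time_s: 46.75
eef_pos: [0.5809, -0.1056, 0.0696]
eef_rot: [0.0, 0.997, 0.072, 0.0]
wrist_force: [-0.4, -0.6, 3.7]
opening: 0.0
grasp_force: 1.6
time_s: 47.12
eef_pos: [0.5809, -0.1056, 0.0692]
eef_rot: [0.0, 0.997, 0.072, 0.0]
wrist_force: [-0.6, -0.8, 4.3]
opening: -0.002
grasp_force: 2.1
```

```bash
echo '[0,0,-0.0001,0,0,0,0,0,0,-0.0001,0,0,0,0,0,0,-0.02,0,0,0,0,0,0,-0.08,0,0,0,0,0,0,-0.13,0,0,0,0,0,0,-0.13,0,0,0,0,0,0,-0.13,0,0,0,0,0,0,-0.13,0,0,0,0]' > mv.in && python3 -m jog mv.in && python3 -c "
from h import *
print(workorder.hand_in())"
```

```text
time_s: 48.12
eef_pos: [0.5797, -0.1049, 0.1974]
eef_rot: [-0.001, 0.997, 0.072, -0.001]
wrist_force: [-0.6, 0.0, -0.5]
opening: 0.002
grasp_force: 0.0
the job is handed in; nothing more can be done
None
```

I handed the job in at 48 s with no verdict shown: both stops felt, the lever left near 0.895, both ears re-pressed at about 4–5 N. The collar force is inferred from the push (roughly 20–47 N), and the final level (tilt about 0.013 rad) is estimated from finger height because the camera calls had run out. The hub also gave more than the snug figure suggests.

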